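# Set the brass plinths on their wooden bases

### The arm

A 6-joint arm with a two-finger parallel gripper is mounted at the origin on the work surface. World frame = base frame: x ahead of the robot, y to its left, z up, the work surface at z = 0. Lengths are in mm, angles in degrees, forces in N, time in s.
With the tool pointing down it reaches from about 350 to 800 mm from the base axis. Payload 7.3 kg.
Tool frame: the origin (TCP) lies on the front face of the gripper's body, between the roots of the fingers; the fingertips stand 73 mm ahead of it and the grasp point (between the pads) lies 54 mm ahead of it; x points along the fingers, z is the direction in which the jaws open and shut, and the axes are right-handed (so a half turn about x gives the same grasp; the last joint's range is limited). The gripper opens to 85 mm and grips with 20 to 120 N. Pads are 22 mm wide; open, the fingers measure 114 mm over their backs; the gripper's body (76 mm by 85 mm) begins 54 mm behind the grasp point. The pads swing forward as they close: fully open they stand 13 mm farther back than shut.
Start: joints at [-84.912, 19.595, 87.324, -0, 73.075, -8.365], TCP at [122.161, -510.602, 303.922] pointing down, gripper open.
Joint ranges: [-145.02, 145.02], [-44.19, 115.74], [2.07, 154.8], [-57.11, 237.11], [16.16, 152.29], [-177.93, 177.93]. Speed limits (degrees/s): [147.25, 147.25, 180, 180, 180, 180].

### API

Orientations are given as [roll, pitch, yaw] about the fixed x, y, z axes, in that order (R = Rz(yaw) Ry(pitch) Rx(roll)).
In Python, from cell import r, kinematics, observe, cams gives the robot as it stands. Calls block until the motion is done:
- r.move_pose(position, orientation): joint-space move of the TCP to a pose.
- r.move_linear(position, attitude=None, feed=150, threshold=None): straight line of the TCP; attitude=None keeps the orientation; feed is the mean speed in mm/s. With threshold (N) it stops when the force on the tool has changed by that much, and returns True; else False.
- r.set_joints(angles): joint-space move.
- r.gripper_to(opening, grasp_force=None): opening from 0.0 (shut) to 1.0 (fully open); grasp_force is the grip in N (None keeps the last); returns when the fingers have stopped.
- r.hold(seconds).
- kinematics.ik(position, orientation): joint angles nearest the present ones, or None.
- observe(): the state.
- cams.capture(name): name is "scene" or "top" or "wrist"; returns the picture (480x640x3 uint8, red, green, blue); there is no depth.
- cams.get_calibration(name): a dict with "camera_matrix" (3x3 intrinsics, pixels), "dist_coeffs" ([k1, k2, p1, p2, k3] as OpenCV has them; the pictures are not rectified), "origin" and "orientation" of the camera in the world; the wrist camera has in their place "mount" (4x4, takes a point from camera to tool coordinates, whose origin is the TCP and whose axes are the tool frame's). Camera axes: x right, y up, looking along -z (the intrinsics and any distortion apply to the point x, -y, -z); pixel columns grow to the right and rows downward; lengths in mm; the calibration is good to about 2 mm. A picture is of the moment at which its call begins: read the wrist's pose just before it. get_calibration takes no time and is no camera call.
A pose or a line that the arm cannot do raises r.IKError and nothing moves.
- r.finish_job(): hands the job in, once; it reports no verdict.
The state is a dict: "time_s": time; "q": joint angles; "qd": joint speeds; "tau": joint torques, N m; "ee_pos": TCP position; "eef_rot": TCP orientation; "wrist_force": force on the tool from outside, world axes, zero at the start; "torque": the same for the moment, N m; "opening": opening from 0.0 (shut) to 1.0 (fully open).
Only numpy, scipy, OpenCV 4.12 (cv2) and the standard library are available. Lean on these libraries where they do the work, as an engineer would, in place of code of your own. Each camera call takes 0.05 s, during which the arm holds its last target.

### The job

Stand each of the four brass plinths upright in the middle of the wooden base that has the same outline (round on round, square on square, oblong on oblong, cross on cross), turned so that its sides run in line with those of the base. Leave the two dark steel plinths where they are.

Things in the scene. Friction and masses are not known exactly. Their poses are not given: they have to be found in the camera images.
- brass_round_center (a point): Loose golden brass plinth casting with a disc outline, 40 mm in diameter; 44 mm tall, 0.17 to 0.35 kg, upright. Sides are vertical for the lower 36 mm; the top 8 mm is a step three quarters as wide, with a small black hole. The point is its centre, 22 mm above its underside; z up.
- brass_square_center (a point): Loose golden brass plinth casting with a square outline, 40 x 40 mm, sides along its x and y; 44 mm tall, 0.17 to 0.35 kg, upright. Sides are vertical for the lower 36 mm; the top 8 mm is a step three quarters as wide, with a small black hole. The point is its centre, 22 mm above its underside; z up.
- brass_oblong_center (a point): Loose golden brass plinth casting with a rectangular outline, 32 mm along its x and 56 mm along its y (grip it across the 32 mm); 44 mm tall, 0.17 to 0.35 kg, upright. Sides are vertical for the lower 36 mm; the top 8 mm is a step three quarters as wide, with a small black hole. The point is its centre, 22 mm above its underside; z up.
- brass_cross_center (a point): Loose golden brass plinth casting with a plus-shaped outline of two crossing bars along its x and y, each 46 mm long and 18 mm wide (grip it across the 46 mm from end to end of a bar); 44 mm tall, 0.17 to 0.35 kg, upright. Sides are vertical for the lower 36 mm; the top 8 mm is a step three quarters as wide, with a small black hole. The point is its centre, 22 mm above its underside; z up.
- base_round_top (a point): Dark brown wooden base board lying flat on the bench and fixed to it, 10 mm thick, round, 84 mm in diameter. The point is the middle of its top face; z up.
- base_square_top (a point): Dark brown wooden base board lying flat on the bench and fixed to it, 10 mm thick, square, 80 x 80 mm, sides along its x and y. The point is the middle of its top face; z up.
- base_oblong_top (a point): Dark brown wooden base board lying flat on the bench and fixed to it, 10 mm thick, rectangular, about 58 mm along its x and 101 mm along its y. The point is the middle of its top face; z up.
- base_cross_top (a point): Dark brown wooden base board lying flat on the bench and fixed to it, 10 mm thick, plus-shaped, two crossing bars along its x and y, each 92 mm long and 36 mm wide. The point is the middle of its top face; z up.
- steel_round_center (a point): Loose dark grey steel plinth casting with a disc outline, 40 mm in diameter; 44 mm tall, 0.17 to 0.35 kg, upright. Sides are vertical for the lower 36 mm; the top 8 mm is a step three quarters as wide, with a small black hole. The point is its centre, 22 mm above its underside; z up.
- steel_square_center (a point): Loose dark grey steel plinth casting with a square outline, 40 x 40 mm, sides along its x and y; 44 mm tall, 0.17 to 0.35 kg, upright. Sides are vertical for the lower 36 mm; the top 8 mm is a step three quarters as wide, with a small black hole. The point is its centre, 22 mm above its underside; z up.
Things that resemble listed ones, but are neither listed nor needed, are in the scene too. Leave any blue or orange look-alike of the part that bears brass_square_center alone.

How it is judged (in metres and radians):
At the end, for the whole second after the job is handed in: Each brass plinth stands upright (0.1 rad) at rest on the base of its outline, within 12 mm of the middle; square, oblong and cross in line with the base within 0.22 rad (square and cross: any quarter turn, oblong: any half turn). Both steel plinths within 20 mm of their start (horizontal distance between brass_round_center and base_round_top below 0.012 m and z of brass_round_center in the frame of base_round_top between 0.019 and 0.025 m and angle between each of brass_round_center, brass_square_center, brass_oblong_center, brass_cross_center's own z axis and vertical below 0.1 rad and linear speed of each of brass_round, brass_square, brass_oblong, brass_cross below 0.02 m/s and angular speed of each of brass_round, brass_square, brass_oblong, brass_cross below 0.2 rad/s and horizontal distance between brass_square_center and base_square_top below 0.012 m and z of brass_square_center in the frame of base_square_top between 0.019 and 0.025 m and (angle between the x axis of brass_square_center and the x axis of base_square_top, either way round below 0.22 rad or angle between the x axis of brass_square_center and the y axis of base_square_top, either way round below 0.22 rad) and horizontal distance between brass_oblong_center and base_oblong_top below 0.012 m and z of brass_oblong_center in the frame of base_oblong_top between 0.019 and 0.025 m and angle between the x axis of brass_oblong_center and the x axis of base_oblong_top, either way round below 0.22 rad and horizontal distance between brass_cross_center and base_cross_top below 0.012 m and z of brass_cross_center in the frame of base_cross_top between 0.019 and 0.025 m and (angle between the x axis of brass_cross_center and the x axis of base_cross_top, either way round below 0.22 rad or angle between the x axis of brass_cross_center and the y axis of base_cross_top, either way round below 0.22 rad) and distance of each of steel_round_center, steel_square_center from where it was at the start of the episode below 0.02 m); the robot touches nothing.
It fails at once if the steel round plinth is moved from its place or tipped (distance of steel_round_center from where it was at the start of the episode above 0.025 m or angle between steel_round_center's own z axis and vertical above 0.35 rad).
It fails at once if the steel square plinth is moved from its place or tipped (distance of steel_square_center from where it was at the start of the episode above 0.025 m or angle between steel_square_center's own z axis and vertical above 0.35 rad).
It also fails if it takes over 96 s, if anything falls off the work surface, if the arm or the gripper's body presses on something with over 40 N, if the wrist force passes 120 N, or if a joint passes its speed limit or range.

## Working session

There is one attempt and no reset: what is moved stays moved. The work goes in short steps, each a Python script; the robot and the scene stay as the last script left them, time stands still between calls to the robot, and variables do not carry over. Pictures are saved under pics/ and viewed, and the job is handed in when it is done.

```bash
ls; mkdir -p pics
python3 - <<'E'
from cell import r, kinematics, observe, cams
import cv2
for n in ("scene","top","wrist"):
    im=cams.capture(n); cv2.imwrite(f"pics/{n}0.png",im[:,:,::-1])
    print(n,cams.get_calibration(n))
print(observe())
E
```

```text
pics
scene {'camera_matrix': array([[508.7258888 ,   0.        , 317.80479646],
       [  0.        , 508.7258888 , 244.17060361],
       [  0.        ,   0.        ,   1.        ]]), 'dist_coeffs': array([0.00883104, 0.        , 0.        , 0.        , 0.        ]), 'origin': array([839.24571604, 462.60541668, 830.30188005]), 'orientation': array([ 35.35882256,   0.61749961, 151.48151034])}
top {'camera_matrix': array([[529.39032653,   0.        , 325.31984701],
       [  0.        , 529.39032653, 240.67163462],
       [  0.        ,   0.        ,   1.        ]]), 'dist_coeffs': array([0.03530605, 0.        , 0.        , 0.        , 0.        ]), 'origin': array([ 501.87894876,  -13.30877147, 1051.71805027]), 'orientation': array([  3.84380043,   1.31587282, -91.0830231 ])}
wrist {'camera_matrix': array([[389.6950698 ,   0.        , 321.02164274],
       [  0.        , 389.6950698 , 245.22237163],
       [  0.        ,   0.        ,   1.        ]]), 'dist_coeffs': array([-0.06560036,  0.        ,  0.        ,  0.        ,  0.        ]), 'mount': array([[-9.97817936e-04,  2.71191566e
[... 247 characters left out ...]
0000000e+00,  0.00000000e+00,
         1.00000000e+00]])}
{'time_s': 0.15, 'q': array([-8.49119977e+01,  1.96278617e+01,  8.73627264e+01,  1.29382401e-03,
        7.30731476e+01, -8.36593764e+00]), 'qd': array([-0.01861361, -0.11688189, -0.12482297, -0.0805188 ,  0.04294721,
       -0.00967817]), 'tau': array([ 1.81159819e-03, -4.33908641e+01, -2.46146286e+01, -1.41852770e-04,
        5.71167722e-03, -1.51315999e-05]), 'ee_pos': array([ 122.15092342, -510.3910839 ,  303.39193251]), 'eef_rot': array([170.5218743 ,  89.93625222,  93.97543682]), 'wrist_force': array([-0.43353179,  0.99012132,  0.27251026]), 'torque': array([-0.02940866, -0.00713637,  0.0190984 ]), 'opening': 0.9964878777899664}
```

View pics/top0.png

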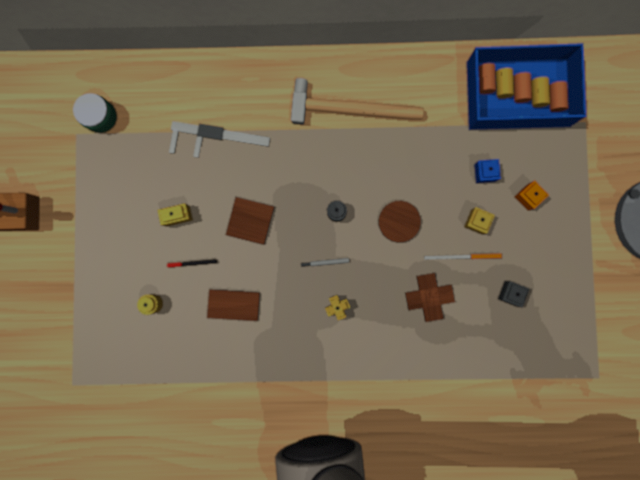

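View pics/scene0.png

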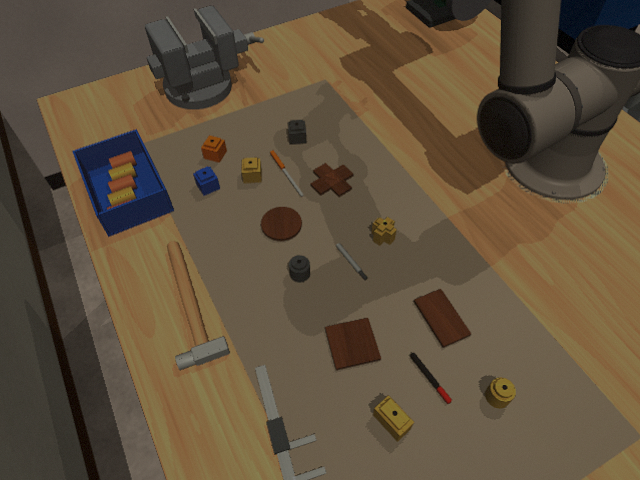

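View pics/wrist0.png

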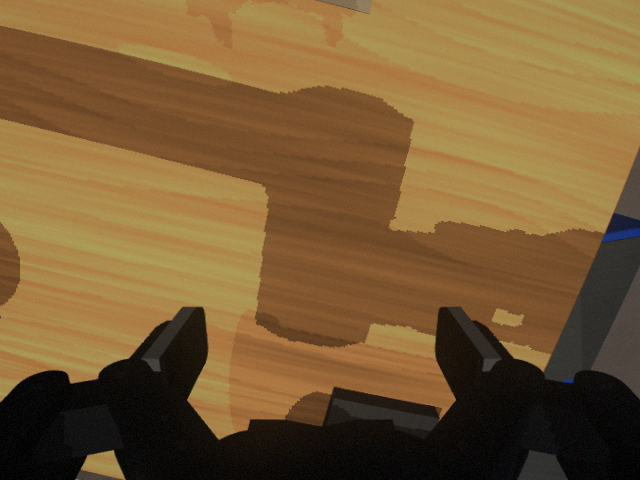

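```bash
cat > h.py <<'E'
import numpy as np, cv2
from scipy.spatial.transform import Rotation as R
def cam(cal):
    return np.array(cal["camera_matrix"]),np.array(cal["dist_coeffs"]),np.array(cal["origin"],float),R.from_euler('xyz',cal["orientation"],degrees=True).as_matrix()
def topl(px,cal,z):
    K,d,o,M=cam(cal)
    u=cv2.undistortPoints(np.array(px,float).reshape(-1,1,2),K,d).reshape(-1,2)
    D=np.c_[u[:,0],-u[:,1],-np.ones(len(u))]@M.T
    return o+D*((z-o[2])/D[:,2])[:,None]
def proj(P,cal):
    K,d,o,M=cam(cal)
    c=(np.array(P,float).reshape(-1,3)-o)@M
    c=c*[1,-1,-1]
    return cv2.projectPoints(c,np.zeros(3),np.zeros(3),K,d)[0].reshape(-1,2)
E
python3 - <<'E'
import cv2,numpy as np
t=cv2.imread("pics/top0.png");
c=cv2.resize(t[140:340,120:560],None,fx=1.8,fy=1.8,interpolation=cv2.INTER_CUBIC);cv2.imwrite("pics/c1.png",c)
hsv=cv2.cvtColor(t,cv2.COLOR_BGR2HSV)
for n,p in dict(obl=(180,210),sq=(474,215),rd=(143,303),cr=(345,308),bs=(250,220),br=(400,221),bo=(234,305),bc=(430,297),mat=(300,200),matsh=(400,320)).items(): print(n,hsv[p[1],p[0]])
E
```

```text
obl [ 28 154 141]
sq [ 21 174 129]
rd [ 28 149 127]
cr [ 22 172 120]
bs [  9 176  77]
br [ 10 172  77]
bo [ 10 171  91]
bc [  9 167  87]
mat [ 18  53 116]
matsh [ 17  58 115]
```

View pics/c1.png

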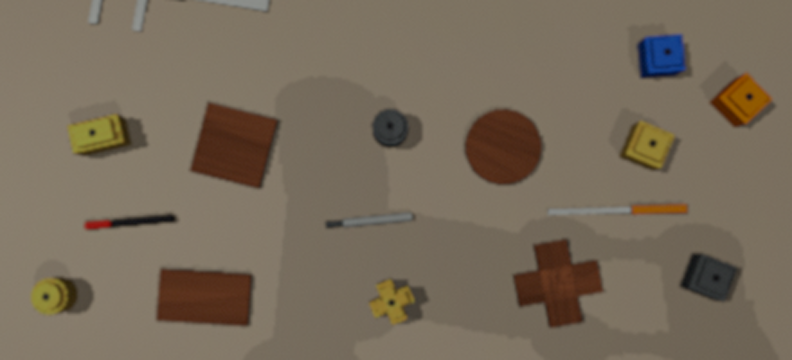

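```bash
cat > m.py <<'E'
import cv2,numpy as np
from h import *
from cell import cams
cal=cams.get_calibration("top"); cs=cams.get_calibration("scene")
t=cv2.imread("pics/top0.png"); s=cv2.imread("pics/scene0.png")
H=cv2.cvtColor(t,cv2.COLOR_BGR2HSV)
def comp(mask,p):
    n,l=cv2.connectedComponents(mask); 
    w=l[p[1]-6:p[1]+7,p[0]-6:p[0]+7]; w=w[w>0]; k=np.bincount(w).argmax()
    return (l==k).astype(np.uint8)
brass=cv2.inRange(H,(17,100,50),(34,255,255)); brown=cv2.inRange(H,(3,110,20),(15,255,140))
def contour(m): 
    # subpixel-ish contour through 4x upscale
    u=cv2.resize(m*255,None,fx=4,fy=4,interpolation=cv2.INTER_LINEAR)
    c=max(cv2.findContours((u>127).astype(np.uint8),0,cv2.CHAIN_APPROX_NONE)[0],key=cv2.contourArea)
    return (c.reshape(-1,2)+.5)/4-.5
def hole(img,p,w=7):
    g=cv2.cvtColor(img,cv2.COLOR_BGR2GRAY)[p[1]-w:p[1]+w+1,p[0]-w:p[0]+w+1].astype(float)
    q=np.unravel_index(g.argmin(),g.shape)
    med=np.median(g); wt=np.clip(med*.75-g,0,None)
    yy,xx=np.mgrid[:g.shape[0],:g.shape[1]]; wt[np.hypot(yy-q[0],xx-q[1])>3]=0
    return np.array([p[0]-w+(xx*wt).sum()/wt.sum(),p[1]-w+(yy*wt).sum()/wt.sum()])
def ang(xy):
    e=cv2.minAreaRect(xy.astype(np.float32)); b=cv2.boxPoints(e)
    v=b[1]-b[0]; w=b[2]-b[1]
    if np.linalg.norm(v)<np.linalg.norm(w): v,w=w,v
    return np.round(np.degrees(np.arctan2(v[1],v[0]))%180,1),np.round([np.linalg.norm(v),np.linalg.norm(w)],1),e[0]
print("bases (long side angle)")
for n,p in dict(bs=(250,220),br=(400,221),bo=(234,305),bc=(430,297)).items():
    c=topl(contour(comp(brown,p)),cal,9)[:,:2].astype(np.float32); M=cv2.moments(c)
    print(n,np.round([M['m10']/M['m00'],M['m01']/M['m00']],1),M['m00'],*ang(c))
print("parts")
for n,p,q in (("obl",(171,214),(394,413)),("sq",(481,221),(250,163)),("rd",(146,305),(503,390)),("cr",(338,308),(385,224)),("str",(337,211),(299,262)),("sts",(517,295),(296,125))):
    ht=hole(t,p,4); hs=hole(s,q,5)
    a=topl(ht,cal,44)[0]; b=topl(hs,cs,44)[0]
    print(n,ht.round(1),hs.round(1),a.round(1),b.round(1),end=' ')
    if n[:2]!='st':
        c=topl(contour(comp(brass,p)),cal,36)[:,:2]; print(*ang(c)); np.save(f"c_{n}.npy",c)
    else: print()
E
python3 m.py
```

```text
bases (long side angle)
bs [616.1 158.7] 5988.863537260797 74.7 [80.6 78.7] (615.8922119140625, 158.83847045898438)
br [ 608.1 -137.3] 5181.370799376862 88.7 [82.  80.7] (608.35986328125, -137.6381378173828)
bo [450.4 193. ] 5387.397842713399 85.3 [101.   56.6] (450.39129638671875, 193.02249145507812)
bc [ 458.5 -191.9] 4973.913890455151 53.6 [87.3 86.9] (458.7239990234375, -191.94415283203125)
parts
obl [170.8 213.2] [394.5 412.2] [629.1 304.5  44. ] [628.2 302.5  44. ] 103.0 [64.7 38.6] (627.1541748046875, 299.7841796875)
sq [482.2 219.2] [249.8 161.9] [ 604.8 -289.5   44. ] [ 604.6 -292.4   44. ] 65.8 [47.5 46.5] (603.5357666015625, -286.216796875)
rd [145.  304.4] [504.1 386.3] [455.7 353.3  44. ] [454.7 351.1  44. ] 88.8 [49.5 39.5] (455.9964599609375, 347.63153076171875)
cr [337.1 307.7] [384.8 222.9] [442.6 -11.3  44. ] [441.8 -13.1  44. ] 154.8 [45.9 44.9] (442.77557373046875, -11.750513076782227)
str [336.1 209.4] [298.8 260.9] [629.6 -13.3  44. ] [629.2 -15.4  44. ] 
sts [517.4 294. ] [296.3 123.5] [ 462.8 -348.8   44. ] [ 462.1 -351.7   44. ]
```

```bash
cat > x.py <<'E'
from m import *
def h4(mask,z,c,rmax):
    yy,xx=np.nonzero(mask); p=topl(np.c_[xx,yy],cal,z)[:,:2]-c
    w=p[:,0]+1j*p[:,1]; w=w[abs(w)<rmax]
    return np.degrees(np.angle((w**4).sum()))/4
print("cross base",h4(comp(brown,(430,297)),9,np.array([458.5,-191.9]),60))
m=comp(brass,(338,308)); print("cross", h4(m,40,np.array([442.6,-11.3]),30))
v=cv2.inRange(H,(17,100,100),(34,255,255)); print("cross bright",h4(comp(v,(338,308)),40,np.array([442.6,-11.3]),30))
a=[cv2.resize(i,(400,400),interpolation=cv2.INTER_CUBIC) for i in (t[290:325,320:355],t[200:235,464:499])]
cv2.imwrite("pics/c2.png",np.hstack(a))
E
python3 x.py | tail -3
```

```text
cross base 9.299367077614441
cross 21.47015462689805
cross bright 21.496280293144938
```

View pics/c2.png

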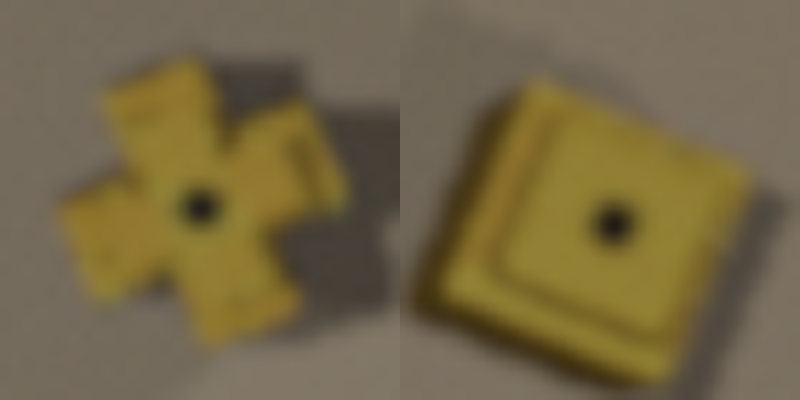

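```bash
cat >> h.py <<'E'
def ori(a):
    a=np.radians(a); x=np.array([0,0,-1.]); z=np.array([np.cos(a),np.sin(a),0]); y=np.cross(z,x)
    import warnings; warnings.simplefilter("ignore")
    return R.from_matrix(np.c_[x,y,z]).as_euler('xyz',degrees=True)
def best(pos,a,ref=None):
    from cell import kinematics,observe
    q0=observe()['q']; c=[]
    for k in (a,a+180):
        q=kinematics.ik(pos,ori(k))
        if q is not None: c.append((abs(np.array(q)-q0).max(),k))
    return min(c)[1]
def wristcal(obs):
    from cell import cams
    c=cams.get_calibration("wrist"); T=np.eye(4)
    T[:3,:3]=R.from_euler('xyz',obs['eef_rot'],degrees=True).as_matrix(); T[:3,3]=obs['ee_pos']
    W=T@np.array(c['mount'])
    return dict(camera_matrix=c['camera_matrix'],dist_coeffs=c['dist_coeffs'],origin=W[:3,3],orientation=R.from_matrix(W[:3,:3]).as_euler('xyz',degrees=True))
PARTS=dict(cr=((442.6,-12),111.5),sq=((604.7,-291),65.8),rd=((455.2,352.2),90),obl=((628.7,303.5),13.))
BASES=dict(cr=((458.5,-192),99.3),sq=((616,158.7),74.7),rd=((608.1,-137.4),90),obl=((450.4,193),-4.7))
E
python3 - <<'E'
from h import *
from cell import r,observe,cams
print(R.from_euler('xyz',ori(30),degrees=True).as_matrix().round(2), [x.round(1) for x in topl([[0,0]],cams.get_calibration("top"),0)])
p,a=PARTS['cr']; P=(*p,180); a=best(P,a); print(a)
r.move_pose(P,ori(a))
o=observe(); im=cams.capture("wrist"); c=wristcal(o)
im=np.ascontiguousarray(im[:,:,::-1])
np.save("wc.npy",np.r_[c['origin'],c['orientation']])
cv2.imwrite("pics/w1.png",im); print(o['time_s'],o['ee_pos'],o['q'],proj([*p,44],c))
E
```

```text
[[ 0.   -0.5   0.87]
 [ 0.    0.87  0.5 ]
 [-1.   -0.    0.  ]] [array([1079.2,  664.7,    0. ])]
291.5
2.3167 [442.87019681 -12.66635859 180.16441204] [-1.15644273e+01  1.99994434e+01  1.09538404e+02 -8.38447547e-03
  5.04275875e+01  5.69972901e+01] [[319.73222332 264.82374502]]
```

View pics/w1.png

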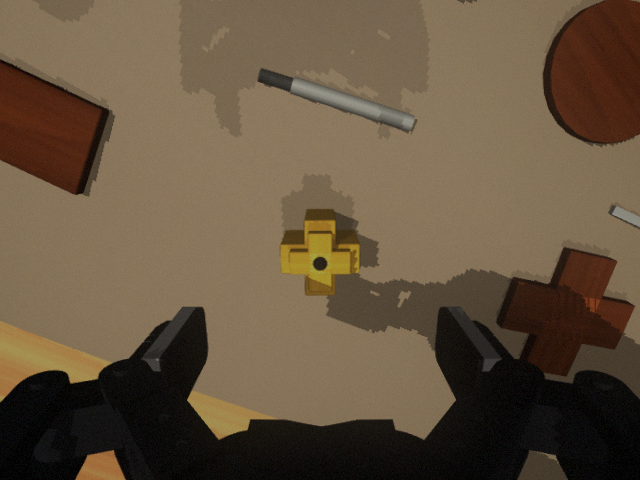

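The wrist picture shows the cross's hole at (320,264), which matches the prediction of (319.7,264.8), and its bars are in line with the jaws. I'll pick it and place it now.

```bash
cat >> h.py <<'E'
ZP=76
def pick(n):
    from cell import r,observe
    p,a=PARTS[n]; P=(*p,150)
    b,ab=BASES[n]
    a0=best(P,a)
    if np.linalg.norm(observe()['ee_pos']-np.array(P))>40: r.move_pose(P,ori(a0))
    hit=r.move_linear((*p,ZP),ori(a0),feed=90,threshold=15)
    o=observe(); print("down",hit,o['ee_pos'].round(1))
    r.gripper_to(0.0,50); print("grip",observe()['opening'])
    r.move_linear((*p,150),ori(a0),feed=120)
    o=observe(); print("lift",o['time_s'],o['opening'].round(3),o['wrist_force'].round(2))
    return a0-a
def place(n,flip):
    from cell import r,observe
    b,ab=BASES[n]; ab+=flip
    r.move_pose((*b,150),ori(ab))
    r.move_linear((*b,ZP+16),ori(ab),feed=120)
    hit=r.move_linear((*b,ZP+9.5),ori(ab),feed=25,threshold=8)
    o=observe(); print("put",hit,o['ee_pos'].round(1),o['wrist_force'].round(1),o['opening'].round(3))
    r.gripper_to(1.0)
    r.move_linear((*b,150),ori(ab),feed=150)
    print(observe()['time_s'])
E
python3 - <<'E'
from h import *
from cell import r,observe,cams
f=pick('cr'); place('cr',f)
o=observe(); im=cams.capture("wrist"); cv2.imwrite("pics/w2.png",im[:,:,::-1])
E
```

```text
down False [442.9 -12.1  76.4]
grip 0.5321016110618124Traceback (most recent call last):
  File "<stdin>", line 3, in <module>
  File "h.py", line 45, in pick
    o=observe(); print("lift",o['time_s'],o['opening'].round(3),o['wrist_force'].round(2))
                                          ^^^^^^^^^^^^^^^^^^
AttributeError: 'float' object has no attribute 'round'
```

```bash
sed -i "s/o\['opening'\].round(3)/round(o['opening'],3)/" h.py
python3 - <<'E'
from h import *
from cell import r,observe,cams
o=observe();print(o['opening'],o['wrist_force'])
place('cr',180)
o=observe(); im=cams.capture("wrist"); cv2.imwrite("pics/w2.png",im[:,:,::-1])
c=wristcal(o);print(proj([[458.5,-192,54]],c))
E
```

```text
0.5256292863728285 [ 0.21111084  0.17001616 -2.96499235]
put True [ 459.1 -192.2   86.5] [-1.4  0.6  5.1] 0.53
7.65
[[321.98194079 292.39089195]]
```

View pics/w2.png

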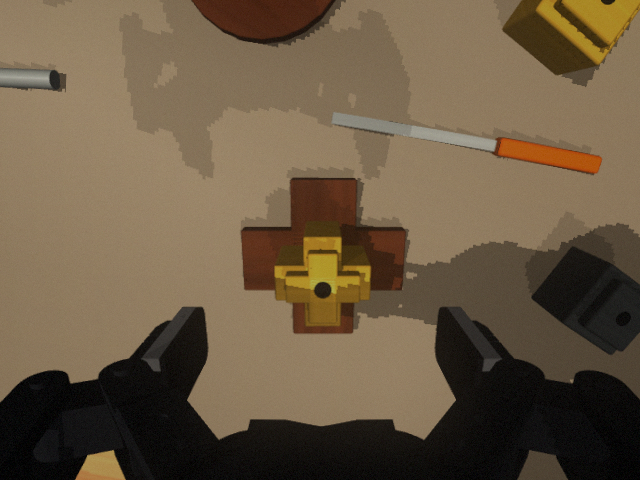

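The cross is standing in line on its base, with its hole at (323,290) against a prediction of (322,292). I'll go on to the square and then the oblong.

Run:
```python
from h import *
from cell import r,observe,cams
for n in ('sq','rd','obl'):
    f=pick(n)
    if observe()['opening']<0.2: print("MISS",n); break
    place(n,f)
    o=observe(); im=cams.capture("wrist"); cv2.imwrite(f"pics/w_{n}.png",im[:,:,::-1])
    print(n,proj([*BASES[n][0],54],wristcal(o)))
r.move_pose((350,-330,320),ori(best((350,-330,320),0)))
cv2.imwrite("pics/top1.png",cams.capture("top")[:,:,::-1]);cv2.imwrite("pics/scene1.png",cams.capture("scene")[:,:,::-1])
print(observe()['time_s'])
```

```text
down False [ 605.1 -291.2   76.7]
grip 0.4587619738148998
lift 10.675 0.462 [ 0.89  0.34 -2.8 ]
put True [616.7 158.8  86.6] [ 0.2 -0.9  5.1] 0.458
14.375
sq [[321.45709113 292.00829613]]
down False [455.6 352.4  76.5]
grip 0.4551167104437007
lift 17.65 0.457 [ 0.31 -0.48 -2.53]
put True [ 608.7 -137.6   86.6] [-0.   0.3  4.3] 0.452
21.5667
rd [[321.87682847 292.0996997 ]]
down False [629.1 303.7  76.7]
grip 0.3657655847210816
lift 25.525 0.367 [-0.07  0.04 -2.67]
put True [451.1 193.2  86.4] [-0.5  0.6  4.9] 0.365
28.475
obl [[320.98319598 292.4556001 ]]
30.6417
```

View pics/top1.png

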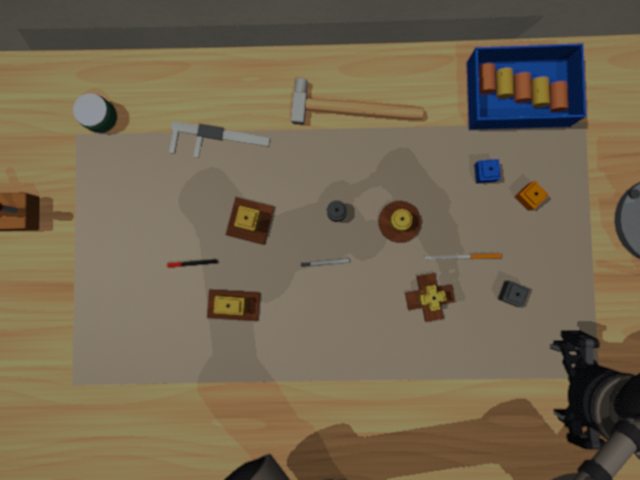

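View pics/scene1.png

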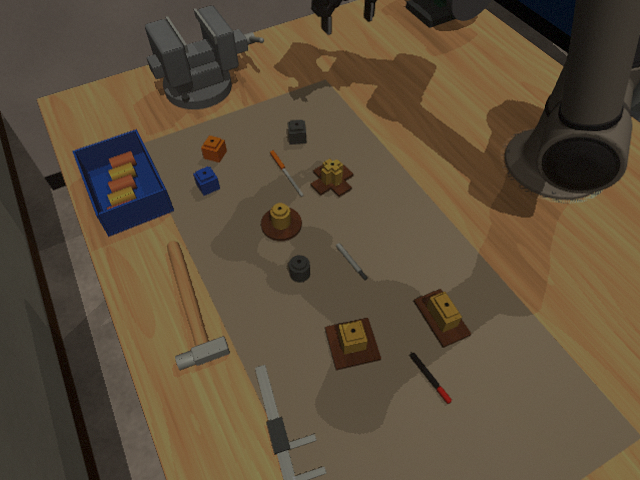

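All four brass plinths are on their bases. Next I'll measure the hole offsets and angles, and check the steel plinths.

```bash
cat > v.py <<'E'
import m
from h import *
from m import hole,comp,ang,contour,cal,cs
t=cv2.imread("pics/top1.png"); s=cv2.imread("pics/scene1.png"); H=cv2.cvtColor(t,cv2.COLOR_BGR2HSV)
b=cv2.inRange(H,(17,100,60),(34,255,255))
print("VERIFY")
for n in BASES:
    P=[*BASES[n][0],54]; a=hole(t,proj(P,cal)[0].round().astype(int),5); c=hole(s,proj(P,cs)[0].round().astype(int),5)
    mk=comp(b,a.round().astype(int)); A=topl(a,cal,54)[0]
    yy,xx=np.nonzero(mk); p=topl(np.c_[xx,yy],cal,50)[:,:2]-A[:2]; w=p@[1,1j]; w=w[abs(w)<30]
    h4=np.degrees(np.angle((w**4).sum()))/4
    print(n,"top off",(A-P)[:2].round(1),"scene off",(topl(c,cs,54)[0]-P)[:2].round(1),ang(topl(contour(mk),cal,46)[:,:2])[:2],"h4",round(h4,1),"base",BASES[n][1])
for n,p,q in (("str",(337,211),(299,262)),("sts",(517,295),(296,125))):
    print(n,topl(hole(t,p,4),cal,44)[0].round(1),topl(hole(s,q,5),cs,44)[0].round(1))
E
python3 v.py | sed -n '/VERIFY/,$p'
```

```text
VERIFY
cr top off [0.2 0.5] scene off [-0.5 -1.6] (np.float32(54.7), array([49.7, 47.4], dtype=float32)) h4 9.3 base 99.3
sq top off [0.9 0.3] scene off [ 0.4 -1.1] (np.float32(74.7), array([44.8, 44.8], dtype=float32)) h4 29.2 base 74.7
rd top off [0.5 0.4] scene off [ 0.1 -1.9] (np.float32(178.5), array([43.5, 43.1], dtype=float32)) h4 27.5 base 90
obl top off [0.9 1.2] scene off [ 0.2 -0.2] (np.float32(84.5), array([60.4, 37. ], dtype=float32)) h4 -44.6 base -4.7
str [629.6 -13.4  44. ] [629.3 -15.7  44. ]
sts [ 462.8 -348.8   44. ] [ 462.6 -351.5   44. ]
```

View pics/w_obl.png

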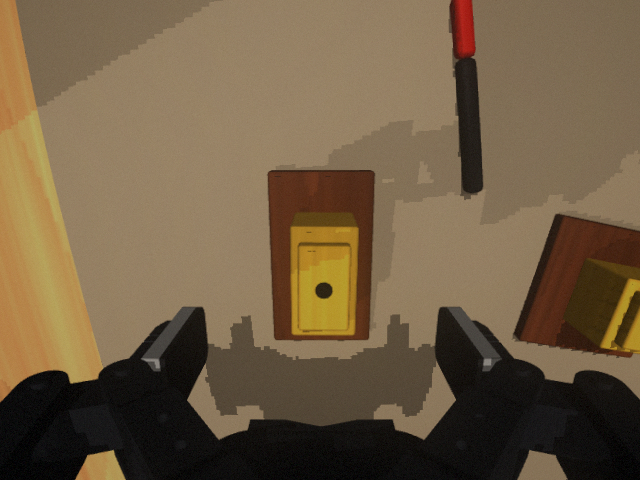

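View pics/w_sq.png

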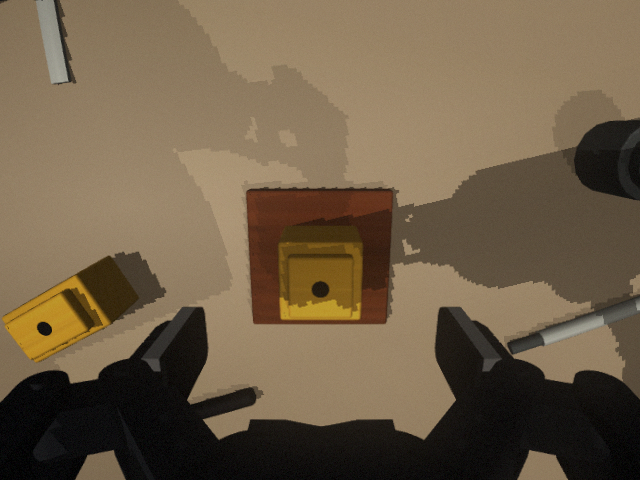

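The wrist pictures show the oblong (hole at 324,290) and the square (hole at 320,289) standing upright with their sides parallel to their bases. All offsets are within 2 mm and the steel plinths haven't moved, so I'm handing in.

Run:
```python
from cell import r,observe
r.finish_job(); print(observe()['time_s'])
```

```text
the job is handed in; nothing more can be done
the job is handed in; nothing more can be done
```

All four brass plinths are standing upright on the bases that match their outlines. I handed the job in after about 31 s of the 96 s allowed.

- **Position:** in the last top and scene pictures, each plinth's hole was within about 2 mm of the middle of its base; the limit is 12 mm. The two cameras disagree by 1–2.5 mm in y, which fits the stated calibration error of about 2 mm.
- **Alignment:** the square, oblong and cross were within about 1° of their bases' sides; the limit is about 12.6°. One of my angle measures, a four-fold harmonic, gave meaningless values for the square and oblong. For those two I relied on the rectangle fit and the wrist pictures, which agreed.
- **Steel plinths:** both were within 0.5 mm of where they started.
- **Other checks:** the only fault along the way was a print error in my script after the cross was lifted. The arm held the plinth until I carried on, and nothing was dropped or knocked. The blue and orange look-alikes were not touched, and the gripper was clear of everything at hand-in.

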